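Shut and lock the cover of the electrode cell

ROBOT

A 6-joint arm with a two-finger parallel gripper is mounted at the origin on the work surface. World frame = base frame: x ahead of the robot, y to its left, z up, the work surface at z = 0. Lengths are in mm, angles in degrees, forces in N, time in s.
With the tool pointing down it reaches from about 250 to 775 mm from the base axis. Payload 8.9 kg.
Tool frame: the origin (TCP) lies at the centre of the arm's flange, where the gripper is bolted on; the fingertips stand 173 mm ahead of it and the grasp point (between the pads) lies 155 mm ahead of it; x points along the fingers, y is the direction in which the jaws open and shut, and the axes are right-handed (so a half turn about x gives the same grasp; the last joint's range is limited). The gripper opens to 85 mm and grips with 20 to 120 N. Pads are 22 mm wide; open, the fingers measure 114 mm over their backs; the gripper's body (76 mm by 85 mm) begins 54 mm behind the grasp point. The pads swing forward as they close: fully open they stand 13 mm farther back than shut.
Start: joints at [-73.298, 16.656, -8.789, 64.555, 0, 82.019], TCP at [219.24, -477.03, 404.705] pointing down, gripper open.
Joint ranges: [-144.48, 144.48], [-52.06, 99.96], [-74.48, 78.29], [-112.23, 115.85], [-86.99, 84.42], [-180, 180]. Speed limits (degrees/s): [127.2, 127.2, 159.86, 180, 180, 180].

INTERFACE

Orientations are given as [roll, pitch, yaw] about the fixed x, y, z axes, in that order (R = Rz(yaw) Ry(pitch) Rx(roll)).
In Python, from plant import robot gives the robot as it stands.
- The arm moves only by the tool arm_command, never from a script. Its argument "commands" is a list of rows, each a list of 7 numbers: the shift along the tool's x, y, z in mm, then the turn, a rotation vector about the tool's x, y, z in rad, then the finger opening in mm, from 0 to 85.4. In form: [[x, y, z, ax, ay, az, jaw], ...]. A call has 1 to 12 rows; each row is the pose to reach, as a shift and turn from the pose measured when the call began, along the tool's axes at that moment; what a row does not reach only later rows make up. A row lasts 1/10 s, in which the tool goes at most 50 mm and 8.59 degrees, less where a joint would pass 70% of its speed; a pose out of reach is approached as far as the arm can. A call with a gripper value outside its range is refused whole. The fingers move at their own pace and stop on an object; "grip_force" is the grip in N (left out, the last holds). Time passes only in rows, so rows that repeat a pose let the fingers close. It gives the time, the measured TCP pose, the force and the opening at its end, in the units of the state.
- robot.get_state(): the state, without advancing time (a new reading comes with each control period).
- robot.capture(name): name is "scene" or "top"; returns a dict with "color" (480x640x3 uint8, blue, green, red), "z_map" (480x640 float32, mm along the optical axis (not along the pixel's ray), 0 where there is no reading), "fx", "fy", "cx", "cy" (pixels), "world_to_cam" (4x4, takes a point from world to camera coordinates). Camera axes: x right, y down, z forward; pixel columns grow to the right and rows downward; lengths in mm; the calibration is good to about 2 mm. A picture is of the moment at which its call begins.
- robot.close_job(): hands the job in, once; it reports no verdict.
The state is a dict: "time": time; "joint_positions": joint angles; "joint_velocities": joint speeds; "joint_efforts": joint torques, N m; "eef_pos": TCP position; "tool_rot": TCP orientation; "wrist_force": force on the tool from outside, world axes, zero at the start; "wrist_torque": the same for the moment, N m; "gripper_width": finger opening in mm.
Only numpy, scipy, OpenCV 4.12 (cv2) and the standard library are available. Lean on these libraries where they do the work, as an engineer would, in place of code of your own. Each camera call takes 0.05 s, during which the arm holds its last target. There are 200 camera calls.

TASK

The hinged cover of the electrode test cell stands open. With the fingertips only, ease it down until it lies shut on its seal, then set a fingertip in the slot of the quarter-turn fastener and turn it clockwise (seen from above) to its stop, so that the cover is drawn down and locked. Do not slam the cover, do not pinch or lift anything, and leave the glassware beside the cell where it stands.

Things in the scene. Friction and masses are not known exactly. Their poses are not given: they have to be found in the camera images.
- cell: White plastic tank, fixed to the bench, 280 (x) x 300 (y) x 95 high to the rim. Origin at the centre of its underside, at bench height; its -x side is the near side (towards the robot), z up.
- cover_hinge (a point): Mid-point of the cover's hinge line, on the cell's far rim at cell (+135, 0, 95); the line runs along the cell's y axis. The cover is a white plate 285 long (hinge to near edge), 300 wide, 10 thick, its underside through the hinge line, with a clear window in its middle. COVER FRAME: origin here, axes those of the cell when shut, swinging with the cover.
- cover (a joint): Cover angle, rad: 0 = fully home, growing as its near edge rises; starts at 0.35 to 0.7. A stiff hinge: the cover stays where it is left; 1 to 3 N near its near edge swings it down. A rubber seal strip on the near rim stands 4 mm proud and takes about 13 N to compress fully; let go, the cover rests on it 0.005 to 0.015 short of home. Locking the fastener draws it home.
- push_spot (a point): A good place to push the cover down: on its flat white top face, 30 from the near edge, 90 to the +y side of the fastener's centre; (-255, +90, +10) in the cover frame. The point's z axis is normal to the cover, x points to the hinge.
- slot (a point): Centre of the slot's mouth. The slot is a recess 56 long, 28 wide, 14 deep, flat floor, centred in the fastener's grey rotor (66 across, flush in a dark bezel ring 82 across, 4 above the cover's face) at mid-width of the cover's near strip, 52 from the near edge: (-233, 0, +14) in the cover frame. The point turns with the rotor: y along the slot, z out of it.
- cam (a joint): Turn of the rotor, rad: 0 = unlocked, slot parallel to the hinge; grows clockwise from above to its stop at 1.571 = locked, slot square to the near edge, in line with the white dot on the bezel. Starts at 0 to 0.2. Takes 0.05 N m, up to 0.25 while it draws the cover down; stays where it is left. Its tongue catches the keeper only if the cover is down on the seal.
- bottle: Bystander: small amber glass bottle, 48 across, 98 high, standing beside the cell; origin at the centre of its underside.
- jar: Bystander: clear jar with white cap, 54 across, 70 high, standing beside the cell; origin at the centre of its underside.
- beaker: Bystander: glass beaker, 64 across, 85 high, standing beside the cell; origin at the centre of its underside.

How it is judged:
By the outcome, as a careful person would: the job done as asked, in the order asked, and still so for the second after the job is handed in, with the robot touching nothing.
It also fails if it takes over 51 s, if anything falls off the work surface, if the arm or the gripper's body presses on something with over 40 N, if the wrist force passes 120 N, or if a joint passes its speed limit or range.

## Working session

There is one attempt and no reset: what is moved stays moved. The work goes in short steps, Python scripts to look and compute and a tool call to move; the robot and the scene stay as the last step left them, time stands still between calls to the robot, and variables do not carry over. Pictures are saved under pics/ and viewed, about 8 in all and at most 12, crops included, and the job is handed in when it is done.

Besides the shell and the picture viewer there is one more tool, called after "Call:" by a JSON object that holds its "method" and its "body". arm_command: Moves the arm, as the interface text tells. Its arguments: {"type":"object","properties":{"commands":{"type":"array"},"grip_force":{"type":"number"}},"required":["commands"]}

```bash
ls; mkdir -p pics; cat > h.py <<'E'
import numpy as np, cv2
from plant import robot
from scipy.spatial.transform import Rotation as R
def cap(n):
    c=robot.capture(n); np.savez('/tmp/%s.npz'%n,**c); return c
def load(n): return np.load('/tmp/%s.npz'%n)
def pts(c):
    z=c['z_map']; v,u=np.mgrid[:480,:640]
    P=np.stack([(u-c['cx'])/c['fx']*z,(v-c['cy'])/c['fy']*z,z],-1)
    T=np.linalg.inv(c['world_to_cam']); W=P@T[:3,:3].T+T[:3,3]; W[z==0]=np.nan
    return W
def proj(c,p):
    T=c['world_to_cam']; q=np.atleast_2d(p)@T[:3,:3].T+T[:3,3]
    return np.c_[q[:,0]/q[:,2]*c['fx']+c['cx'],q[:,1]/q[:,2]*c['fy']+c['cy']]
E
python3 - <<'E'
from h import *
print(robot.get_state())
for n in('scene','top'):
    c=cap(n); cv2.imwrite('pics/%s1.png'%n,c['color']); print(n,np.linalg.inv(c['world_to_cam']).round(2).tolist(),c['fx'])
E
```

```text
pics
{'time': 0.0, 'joint_positions': array([-7.32972658e+01,  1.66876677e+01, -8.83085112e+00,  6.45520786e+01,
       -2.22789237e-03,  8.20194674e+01]), 'joint_velocities': array([ 0.08896816,  0.06491822,  0.04735114, -0.00209513, -0.01682052,
       -0.05208655]), 'joint_efforts': array([ 1.99037306e-03, -5.37141001e+01,  3.31377196e+01,  1.54586148e-02,
       -1.67221397e-04, -9.64352523e-06]), 'eef_pos': array([ 219.18632685, -476.8318532 ,  404.14499881]), 'tool_rot': array([-96.17300909,  89.92936748, 108.51025917]), 'wrist_force': array([0.03370494, 0.0711907 , 0.4497015 ]), 'wrist_torque': array([-0.02397414, -0.05271353, -0.0114941 ]), 'gripper_width': 85.20620028925435}
scene [[-0.98, -0.15, 0.14, 432.44], [-0.21, 0.65, -0.73, 967.73], [0.02, -0.74, -0.67, 942.15], [0.0, 0.0, 0.0, 1.0]] 605.8165134743508
top [[-0.02, -0.99, 0.13, 495.87], [-1.0, 0.02, -0.02, 44.83], [0.02, -0.13, -0.99, 945.26], [0.0, 0.0, 0.0, 1.0]] 518.3599329980308
```

View pics/scene1.png

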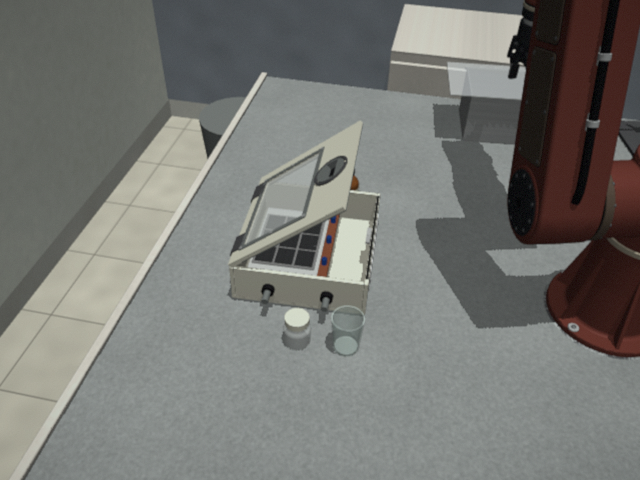

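View pics/top1.png

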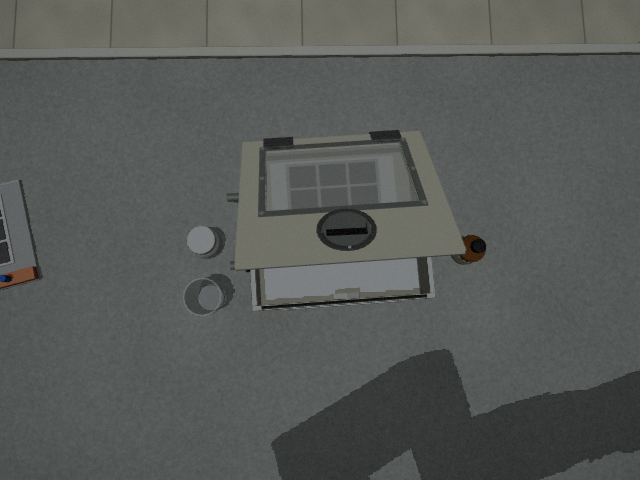

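```bash
cat > fit.py <<'E'
from h import *
def fit(c,seed=(265,250),th0=None):
    W=pts(c); 
    m=np.zeros((480,640),bool); m[120:310,200:480]=1
    hsv=cv2.cvtColor(c['color'],cv2.COLOR_BGR2HSV)
    Q=W.reshape(-1,3); ok=m.ravel()&np.isfinite(Q[:,2])&(Q[:,2]>85)
    idx=np.where(ok)[0]; P=Q[idx]
    rng=np.random.default_rng(0); best=None
    for _ in range(400):
        a=P[rng.choice(len(P),3,False)]; n=np.cross(a[1]-a[0],a[2]-a[0]); l=np.linalg.norm(n)
        if l<500: continue
        n/=l; n*=np.sign(n[2]); d=abs((P-a[0])@n)<2
        if best is None or d.sum()>best.sum(): best=d
    for _ in range(4):
        o=P[best].mean(0); n=np.linalg.svd(P[best]-o,full_matrices=False)[2][2]; n*=np.sign(n[2]); best=abs((P-o)@n)<2.5
    mk=np.zeros(480*640,np.uint8); mk[idx[best]]=255; mk=mk.reshape(480,640)
    return W,P[best],o,n,mk
if __name__=='__main__':
    c=load('top'); W,P,o,n,mk=fit(c)
    th=np.arccos(n[2]); print('n',n,'theta',th,len(P),'yaw from n',np.degrees(np.arctan2(-n[1],-n[0])))
    # in-plane axes: y horizontal
    y=np.cross([0,0,1],n); y/=np.linalg.norm(y); 
    if y[1]<0:y=-y
    x=np.cross(y,n)
    ab=np.c_[(P-o)@x,(P-o)@y].astype(np.float32)
    r=cv2.minAreaRect(ab); print(r)
    print('corners',(o+cv2.boxPoints(r)[:,:1]*x+cv2.boxPoints(r)[:,1:]*y).round(1).tolist())
    print('pct',np.percentile(ab,[.2,1,99,99.8],axis=0))
    cv2.imwrite('pics/mk.png',np.hstack([mk[100:330,180:500],cv2.cvtColor(c['color'],cv2.COLOR_BGR2GRAY)[100:330,180:500]]))
    # rim + glassware
    for u,v in [(202,241),(204,297),(478,245),(340,304),(430,295),(258,305)]:
        print((u,v),W[v,u].round(1))
E
python3 fit.py
```

```text
n [0.62909949 0.03326741 0.77661259] theta 0.6815254994683112 20815 yaw from n -176.97296160513588
((25.207122802734375, -1.140045166015625), (293.34283447265625, 300.6255187988281), 0.07129906117916107)
corners [[550.4, 139.7, 282.2], [566.5, -160.5, 281.9], [794.0, -148.1, 97.1], [777.8, 152.1, 97.4]]
pct [[-120.08167996 -150.62527167]
 [-119.15467834 -148.53707031]
 [ 159.64526184  146.36627106]
 [ 165.16863019  148.48936615]]
(202, 241) [612.2 223.7  68.9]
(204, 297) [519.1 232.6   2.6]
(478, 245) [ 594.1 -237.4   98.1]
(340, 304) [501.5  -6.6  95.7]
(430, 295) [ 513.4 -154.6   94.4]
(258, 305) [502.6 129.6  64.6]
```

View pics/mk.png

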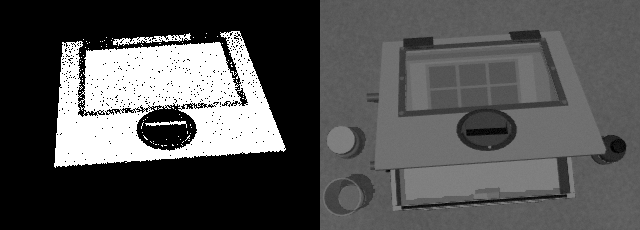

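```bash
cat > plan.py <<'E'
from h import *
yaw=np.radians(3.03); H=np.array([773.2,.9,95.]); Rz=R.from_euler('z',yaw).as_matrix()
def cov(p,th):
    c,s=np.cos(th),np.sin(th); return H+Rz@np.array([[c,0,s],[0,1,0],[-s,0,c]])@np.array(p,float)
def pose():
    s=robot.get_state(); return s,np.array(s['eef_pos']),R.from_euler('xyz',s['tool_rot'],degrees=True)
def rot_for(jawdeg):  # tool x down, tool y at jawdeg in world xy
    a=np.radians(jawdeg); x=np.array([0,0,-1.]); y=np.array([np.cos(a),np.sin(a),0]); return R.from_matrix(np.c_[x,y,np.cross(x,y)])
def row(tcp,jawdeg):
    s,p,r=pose(); return np.r_[r.inv().apply(np.array(tcp)-p), (r.inv()*rot_for(jawdeg)).as_rotvec()].round(3)
E
python3 - <<'E'
from plan import *
s,p,r=pose(); print(r.as_matrix().round(3)); y=r.as_matrix()[:,1]; print('jaw',np.degrees(np.arctan2(y[1],y[0])))
t=cov((-255,90,10),.6815); print('push',t)
for j in (93,-87,3,-177): print(j,row(t+[0,0,173+50],j))
print('slot shut',cov((-233,0,14),.01), 'slot now',cov((-233,0,14),.6815))
# slot angle in the top image: dark recess pixels by depth under plane
from fit import fit
c=load('top'); W,P,o,n,mk=fit(c); sc=cov((-233,0,14),.6815); print('slot px',proj(c,sc))
d=(W-sc)@n; near=np.linalg.norm(W-sc,axis=-1)<40
m=near&(d<-8); q=W[m]-sc; xc=cov((1,0,0),.6815)-H; yc=cov((0,1,0),.6815)-H
ab=np.c_[q@xc,q@yc].astype(np.float32); print(m.sum(),ab.mean(0),cv2.minAreaRect(ab))
g=c['color'].max(-1); m2=near&(g<25); q=W[m2]-sc
v,u=np.where(m2); print(m2.sum(), cv2.minAreaRect(np.c_[u,v].astype(np.float32)))
cv2.imwrite('pics/slot.png',cv2.resize(c['color'][200:262,305:390],None,fx=6,fy=6)*1)
E
```

```text
[[-0.     0.418 -0.909]
 [ 0.001 -0.909 -0.418]
 [-1.    -0.001 -0.   ]]
jaw -65.31763989160994
push [576.97003958  80.63898935 263.40574874]
93 [-8.16970e+01 -3.57238e+02 -5.57905e+02 -2.76300e+00 -2.00000e-03
  0.00000e+00]
-87 [-8.16970e+01 -3.57238e+02 -5.57905e+02  3.78000e-01  0.00000e+00
  1.00000e-03]
3 [-8.16970e+01 -3.57238e+02 -5.57905e+02 -1.19200e+00 -1.00000e-03
  1.00000e-03]
-177 [-8.16970e+01 -3.57238e+02 -5.57905e+02  1.94900e+00  1.00000e-03
  1.00000e-03]
slot shut [540.67717077 -11.40809153 111.32926117] slot now [601.30559058  -8.19885766 252.6531725 ]
slot px [[346.33861296 228.72525339]]
393 [11.887571  -0.4014336] ((9.526923179626465, -0.5822410583496094), (68.98104095458984, 21.9605712890625), 84.19931030273438)
239 ((346.51947021484375, 231.31129455566406), (6.175450325012207, 40.79540252685547), 86.42366790771484)
```

View pics/slot.png

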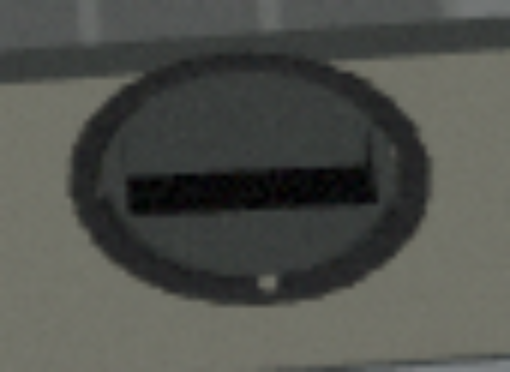

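Call:
{"method": "arm_command", "body": {"commands": [[-90,-100,-150,-0.7,0,0,0],[-90,-357,-558,-2.76,0,0,0],[-90,-357,-558,-2.76,0,0,0],[-90,-357,-558,-2.76,0,0,0],[-90,-357,-558,-2.76,0,0,0],[-90,-357,-558,-2.76,0,0,0],[-90,-357,-558,-2.76,0,0,0],[-90,-357,-558,-2.76,0,0,0],[-90,-357,-558,-2.76,0,0,0],[-90,-357,-558,-2.76,0,0,0],[-90,-357,-558,-2.76,0,0,0],[-90,-357,-558,-2.76,0,0,0]], "grip_force": 20}}

```text
time: 1.3
eef_pos: [539.4, 22.9, 486.9]
tool_rot: [153.1, 90.0, 101.3]
wrist_force: [1.3, -0.9, 1.1]
gripper_width: 0.2
```

```bash
python3 - <<'E'
from plan import *
s,p,r=pose(); print(s['time'],p,s['joint_positions'].round(1),s['wrist_force'])
t=cov((-255,90,10),.6815); print(row(t+[0,0,173+50],93))
E
```

```text
1.3 [539.36076553  22.87403468 486.93740279] [-5.3 16.6  3.5 76.9  0.  46.5] [ 1.25981096 -0.89635888  1.06038041]
[ 5.7400e-01  6.5271e+01 -2.2157e+01 -9.5700e-01 -1.0000e-03 -1.0000e-03]
```

Call:
{"method": "arm_command", "body": {"commands": [[0.5,65,-22,-0.957,0,0,0],[0.5,65,-22,-0.957,0,0,0],[0.5,65,-22,-0.957,0,0,0],[0.5,65,-22,-0.957,0,0,0],[0.5,65,-22,-0.957,0,0,0],[0.5,65,-22,-0.957,0,0,0],[0.5,65,-22,-0.957,0,0,0],[0.5,65,-22,-0.957,0,0,0],[0.5,65,-22,-0.957,0,0,0]]}}

```text
time: 2.2
eef_pos: [576.8, 80.3, 486.2]
tool_rot: [128.4, 89.9, 131.3]
wrist_force: [-0.0, 0.2, -0.5]
gripper_width: -0.0
```

```bash
python3 - <<'E'
from plan import *
s,p,r=pose(); print(s['time'],p,s['joint_positions'].round(1),s['wrist_force'])
t=cov((-255,90,10),.6815); print(row(t+[0,0,173],93))
# swing path relative to the start
for th in np.arange(.68,-.02,-.05): print(round(th,2),(cov((-255,90,10),th)-t).round(1))
c=cap('top'); W=pts(c); pr=proj(c,p-[0,0,173])[0].round().astype(int); print(pr)
m=(abs(W[...,0]-p[0])<40)&(abs(W[...,1]-p[1])<40)&(W[...,2]<340)&(W[...,2]>275); print(m.sum(),W[m][:,2].min() if m.any() else 0)
c=cap('scene'); W=pts(c); print(proj(c,p-[0,0,173]))
m=(abs(W[...,0]-p[0])<40)&(abs(W[...,1]-p[1])<40)&(W[...,2]<420)&(W[...,2]>285); print(m.sum(),W[m].min(0) if m.any() else 0,np.percentile(W[m],[2,50,98],axis=0))
cv2.imwrite('pics/scene2.png',cv2.resize(c['color'][60:310,200:420],None,fx=2.4,fy=2.4))
E
```

```text
2.2 [576.83448886  80.32696032 486.21242217] [ 0.7 21.7 10.6 79.   0.  -2.2] [-0.02071393  0.1649729  -0.45480851]
[ 4.9807e+01  2.6100e-01  1.8600e-01 -2.0000e-03 -1.0000e-03 -1.0000e-03]
0.68 [-0.3 -0.  -0.3]
0.63 [ -8.4  -0.4 -10.1]
0.58 [-16.1  -0.8 -20.3]
0.53 [-23.2  -1.2 -30.9]
0.48 [-29.8  -1.6 -41.8]
0.43 [-35.8  -1.9 -53. ]
0.38 [-41.3  -2.2 -64.5]
0.33 [-46.2  -2.4 -76.3]
0.28 [-50.5  -2.7 -88.3]
0.23 [ -54.2   -2.9 -100.5]
0.18 [ -57.3   -3.  -112.9]
0.13 [ -59.7   -3.2 -125.4]
0.08 [ -61.6   -3.3 -138.1]
0.03 [ -62.8   -3.3 -150.8]
[278 242]
0 0
[[336.06701812 170.4336602 ]]
539 [556.45972274  67.61941061 311.5887322 ] [[557.84502108  72.65180974 314.3163675 ]
 [569.62517087  97.15624066 381.43568763]
 [594.57327103 118.63366121 419.13894228]]
```

View pics/scene2.png

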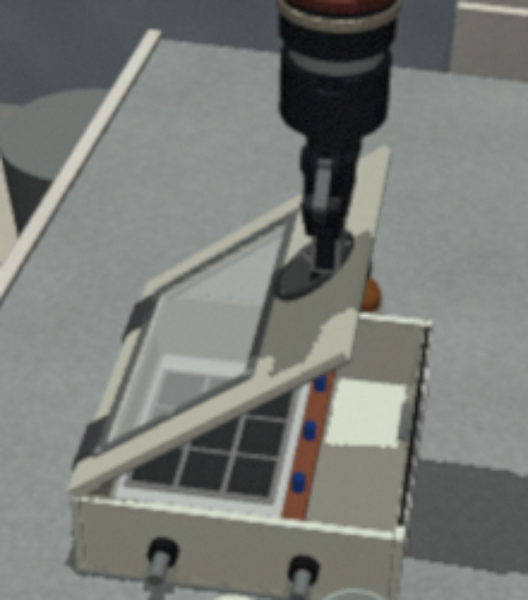

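Call:
{"method": "arm_command", "body": {"commands": [[10,0,0,0,0,0,0],[20,0,0,0,0,0,0],[28,0,0,0,0,0,0],[34,0,0,0,0,0,0],[37,0,0,0,0,0,0],[39,0,0,0,0,0,0],[41,0,-0.5,0,0,0,0],[43,0,-2,0,0,0,0],[45,0,-3.5,0,0,0,0],[47,0,-5,0,0,0,0]]}}

```text
time: 3.3
eef_pos: [571.8, 80.1, 439.7]
tool_rot: [55.2, 89.9, 58.1]
wrist_force: [0.6, -0.2, 3.8]
gripper_width: 0.1
```

```bash
cat > th.py <<'E'
from plan import *
from scipy.optimize import minimize_scalar
from fit import fit
def theta():
    c=cap('top'); W,P,o,n,mk=fit(c); return np.arccos(n[2]),len(P)
if __name__=='__main__':
    s,p,r=pose(); print(s['time'],p.round(1),s['wrist_force'].round(2),s['joint_positions'].round(1)); th=theta(); print('theta',th)
    print('tip in cover frame z err', p-[0,0,173]-cov((-255,90,10),th[0]))
E
python3 th.py
```

```text
3.3 [571.8  80.1 439.7] [ 0.63 -0.19  3.81] [ 0.7 21.6  3.6 72.   0.  -2.2]
theta (np.float64(0.041466912156971555), 15081)
tip in cover frame z err [ 57.35380161   2.79128921 151.10479203]
```

Call:
{"method": "arm_command", "body": {"commands": [[3,0,-2,0,0,0,0],[6,0,-4,0,0,0,0],[10,0,-7,0,0,0,0],[14,0,-9.5,0,0,0,0],[18,0,-12.5,0,0,0,0],[23,0,-15.5,0,0,0,0],[28,0,-18,0,0,0,0],[33.5,0,-21.5,0,0,0,0],[39.5,0,-25,0,0,0,0],[45.5,0,-28,0,0,0,0],[51.5,0,-31,0,0,0,0],[57.5,0,-33.5,0,0,0,0]]}}

```text
time: 4.55
eef_pos: [537.7, 78.4, 381.2]
tool_rot: [126.5, 89.9, 129.4]
wrist_force: [-0.5, -0.1, 2.6]
gripper_width: 0.2
```

```bash
python3 - <<'E'
from plan import *
s,p,r=pose(); print(s['time'],p,s['joint_positions'].round(1),s['wrist_force'])
for th in np.arange(.5,-.01,-.05):
    t=cov((-255,90,10),th)+[0,0,173+11*np.tan(th)]; print(round(th,2),row(t,93))
E
```

```text
4.55 [537.68137534  78.40058376 381.21897138] [ 0.6 19.5 -8.4 62.2  0.  -2.3] [-0.51194687 -0.10193308  2.62929886]
0.5 [-2.3826e+01  2.0000e-01  1.2090e+01 -1.0000e-03 -1.0000e-03 -1.0000e-03]
0.45 [-1.2018e+01  1.7900e-01  5.8220e+00 -1.0000e-03 -1.0000e-03 -1.0000e-03]
0.4 [ 0.056  0.159  0.116 -0.001 -0.001 -0.001]
0.35 [ 1.2374e+01  1.3900e-01 -5.0120e+00 -1.0000e-03 -1.0000e-03 -1.0000e-03]
0.3 [ 2.4911e+01  1.2100e-01 -9.5490e+00 -1.0000e-03 -1.0000e-03 -1.0000e-03]
0.25 [ 3.7641e+01  1.0400e-01 -1.3485e+01 -1.0000e-03 -1.0000e-03 -1.0000e-03]
0.2 [ 5.0537e+01  8.8000e-02 -1.6810e+01 -1.0000e-03 -1.0000e-03 -1.0000e-03]
0.15 [ 6.3573e+01  7.3000e-02 -1.9515e+01 -1.0000e-03 -1.0000e-03 -1.0000e-03]
0.1 [ 7.6720e+01  5.9000e-02 -2.1593e+01 -1.0000e-03 -1.0000e-03 -1.0000e-03]
0.05 [ 8.9949e+01  4.6000e-02 -2.3040e+01 -1.0000e-03 -1.0000e-03 -1.0000e-03]
0.0 [ 1.03232e+02  3.50000e-02 -2.38510e+01 -1.00000e-03 -1.00000e-03
 -1.00000e-03]
```

Tracking exactly. Continue to about 0.13 rad.

Call:
{"method": "arm_command", "body": {"commands": [[6,0,-2.5,0,0,0,0],[12.4,0,-5,0,0,0,0],[18.6,0,-7.3,0,0,0,0],[24.9,0,-9.5,0,0,0,0],[31.3,0,-11.5,0,0,0,0],[37.6,0,-13.5,0,0,0,0],[44,0,-15.2,0,0,0,0],[50.5,0,-16.8,0,0,0,0],[56,0,-18,0,0,0,0],[61,0,-19,0,0,0,0],[65,0,-19.8,0,0,0,0],[68,0,-20.3,0,0,0,0]]}}

```text
time: 5.75
eef_pos: [517.3, 77.4, 312.9]
tool_rot: [134.2, 89.9, 137.1]
wrist_force: [-0.2, 0.1, 1.2]
gripper_width: -0.1
```

Call:
{"method": "arm_command", "body": {"commands": [[3,0,-0.5,0,0,0,0],[6,0,-1,0,0,0,0],[9,0,-1.4,0,0,0,0],[12,0,-1.7,0,0,0,0],[14.5,0,-2,0,0,0,0],[17,0,-2.3,0,0,0,0],[19,0,-2.5,0,0,0,0],[21,0,-2.7,0,0,0,0],[23,0,-2.9,0,0,0,0],[24.5,0,-3,0,0,0,0],[26,0,-3.1,0,0,0,0]]}}

```text
time: 6.85
eef_pos: [514.2, 77.3, 286.7]
tool_rot: [134.6, 89.9, 137.5]
wrist_force: [-0.2, -0.1, 2.6]
gripper_width: 0.0
```

```bash
python3 - <<'E'
from plan import *
s,p,r=pose(); print(s['time'],p,s['joint_positions'].round(1),s['wrist_force'])
for th in (.05,.02,.01,0):
    t=cov((-255,90,10),th)+[0,0,173+11*np.tan(th)]; print(round(th,2),row(t,93))
E
```

```text
6.85 [514.16802321  77.28278141 286.74177408] [  0.5  21.8 -20.4  47.9   0.   -2.4] [-0.15815235 -0.11944216  2.64479481]
0.05 [-4.541e+00  3.600e-02  4.470e-01 -1.000e-03 -1.000e-03 -1.000e-03]
0.02 [ 3.424e+00  2.900e-02 -1.140e-01 -1.000e-03 -1.000e-03 -1.000e-03]
0.01 [ 6.083e+00  2.700e-02 -2.500e-01 -1.000e-03 -1.000e-03 -1.000e-03]
0 [ 8.742e+00  2.400e-02 -3.610e-01 -1.000e-03 -1.000e-03 -1.000e-03]
```

Call:
{"method": "arm_command", "body": {"commands": [[1,0,0,0,0,0,0],[2,0,0,0,0,0,0],[3,0,-0.1,0,0,0,0],[4,0,-0.1,0,0,0,0],[5,0,-0.2,0,0,0,0]]}}

```text
time: 7.35
eef_pos: [514.0, 77.3, 281.7]
tool_rot: [130.3, 89.9, 133.2]
wrist_force: [-0.8, -0.2, 3.5]
gripper_width: -0.1
```

Call:
{"method": "arm_command", "body": {"commands": [[0.7,0,0,0,0,0,0],[1.4,0,0,0,0,0,0],[2,0,0,0,0,0,0]]}}

```text
time: 7.65
eef_pos: [513.9, 77.3, 280.2]
tool_rot: [124.3, 90.0, 127.3]
wrist_force: [-4.4, -0.6, 11.1]
gripper_width: -0.0
```

Call:
{"method": "arm_command", "body": {"commands": [[0.7,0,0.5,0,0,0,0],[1.3,0,0.5,0,0,0,0],[1.3,0,0.5,0,0,0,0]]}}

```text
time: 7.95
eef_pos: [514.0, 77.3, 279.4]
tool_rot: [153.2, 89.9, 156.2]
wrist_force: [-5.5, -1.1, 11.9]
gripper_width: -0.2
```

Call:
{"method": "arm_command", "body": {"commands": [[-2,0,0,0,0,0,0],[-6,0,0,0,0,0,0],[-20,0,0,0,0,0,0],[-45,-30,0,0,0,0,0],[-70,0,-80,0,0,0,12],[-70,0,-130,0,0,0,12],[-70,0,-180,0,0,0,12],[-70,0,-220,0,0,0,12],[-70,0,-220,0,0,0,12]]}}

```text
time: 8.85
eef_pos: [290.8, 66.2, 349.3]
tool_rot: [162.4, 89.8, 165.3]
wrist_force: [-0.3, -0.3, 1.0]
gripper_width: 12.0
```

```bash
python3 - <<'E'
from plan import *
from fit import fit
s,p,r=pose(); print(s['time'],p,s['joint_positions'].round(1),s['gripper_width'])
c=cap('top'); W=pts(c); th=.01
sc=cov((-233,0,14),th); u,v=proj(c,sc)[0]; print('pred slot',sc,u,v)
n=Rz@[np.sin(th),0,np.cos(th)]
g=c['color'][...,:3].max(-1); near=np.hypot(W[...,0]-sc[0],W[...,1]-sc[1])<36
def orient(mask,lab):
    vv,uu=np.where(mask); z=sc[2]
    # back-project to the plane of slot mouth
    T=np.linalg.inv(c['world_to_cam']); d=np.c_[(uu-c['cx'])/c['fx'],(vv-c['cy'])/c['fy'],np.ones(len(uu))]@T[:3,:3].T
    X=T[:3,3]+d*((z-T[2,3])/d[:,2])[:,None]
    q=(X-sc)@Rz; r=cv2.minAreaRect(q[:,:2].astype(np.float32)); print(lab,len(uu),q.mean(0).round(1),r, 'pca',np.degrees(np.arctan2(*np.linalg.svd((q-q.mean(0))[:,:2],full_matrices=False)[2][0])))
print('bands',np.histogram(g[near],bins=12))
orient(near&(g<25),'dark'); orient(near&(W[...,2]<sc[2]-8),'deep')
# plane of cover: top-surface z
m=np.zeros((480,640),bool)
for a in ((-270,60),(-270,-60),(-240,100),(-240,-100),(-30,-140),(-100,140),(-100,-140),(-200,-140),(-200,140),(-30,140)):
    q=cov((*a,10),th); uu,vv=proj(c,q)[0].astype(int); print(a,(np.nanmedian(W[vv-2:vv+3,uu-2:uu+3,2])).round(1),q[2].round(1),end='; ')
x0,y0=int(u)-50,int(v)-40; cv2.imwrite('pics/top3.png',cv2.resize(c['color'][y0:y0+80,x0:x0+100],None,fx=7,fy=7)); print(x0,y0)
E
```

```text
8.85 [290.79048669  66.24658318 349.29810225] [ -1.3  -6.  -43.2  52.9   0.   -4.3] 11.989565765183247
pred slot [540.67717077 -11.40809153 111.32926117] 342.9473191432724 279.30461546107017
bands (array([ 59, 433,  99,  81, 136,  32,  44, 131, 513,   1,   1,   2]), array([ 13.  ,  22.25,  31.5 ,  40.75,  50.  ,  59.25,  68.5 ,  77.75,
        87.  ,  96.25, 105.5 , 114.75, 124.  ]))
dark 110 [ 3.7 -4.1  0. ] ((3.712092399597168, -0.4375896453857422), (51.68769073486328, 25.724700927734375), 85.94656372070312) pca 6.828692250440979
deep 633 [1.6 1.1 0. ] ((-6.849956512451172, 0.5773086547851562), (66.81806945800781, 46.80897521972656), 89.15311431884766) pca 1.5122170858950952
(-270, 60) 106.5 107.7; (-270, -60) 106.6 107.7; (-240, 100) 106.0 107.4; (-240, -100) 106.0 107.4; (-30, -140) 105.2 105.3; (-100, 140) 105.4 106.0; (-100, -140) 105.3 106.0; (-200, -140) 106.4 107.0; (-200, 140) 106.2 107.0; (-30, 140) 105.5 105.3; 292 239
```

View pics/top3.png

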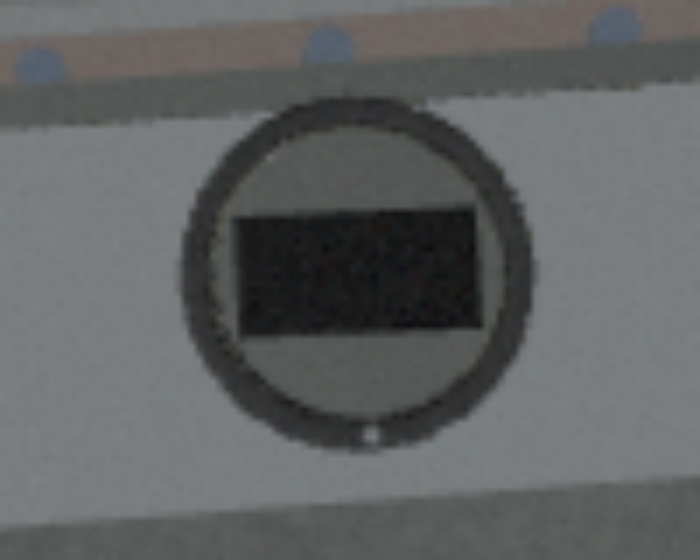

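```bash
python3 - <<'E'
from plan import *
c=load('top'); g=c['color'].max(-1).astype(np.uint8)
def bp(uv,z):
    uv=np.atleast_2d(uv).astype(float); T=np.linalg.inv(c['world_to_cam']); d=np.c_[(uv[:,0]-c['cx'])/c['fx'],(uv[:,1]-c['cy'])/c['fy'],np.ones(len(uv))]@T[:3,:3].T
    return T[:3,3]+d*((z-T[2,3])/d[:,2])[:,None]
A=np.array
crop=lambda a:A(a)/7.-.43+A([292,239])
for t in (28,32,36):
    m=(g<t).astype(np.uint8); m[:,:315]=0;m[:,370:]=0;m[:260]=0;m[300:]=0
    n,l,st,ce=cv2.connectedComponentsWithStats(m); k=l[278,343]; v,u=np.where(l==k)
    X=bp(np.c_[u,v],110.); r=cv2.minAreaRect(X[:,:2].astype(np.float32)); print(t,st[k],ce[k],X.mean(0).round(1),r)
corn=bp(crop([(232,216),(476,206),(482,328),(240,336)]),110.); print(corn.round(1).tolist(),corn.mean(0))
e=corn[0]-corn[1]+corn[3]-corn[2]; print('slot dir',np.degrees(np.arctan2(e[1],e[0])))
print('ring',bp(crop([(358.5,273.5)]),109.5),'cover slot model th=.006',cov((-233,0,14),.006))
e=bp(crop([(0,527),(700,478)]),105); e=e[0]-e[1];print('edge dir',np.degrees(np.arctan2(e[1],e[0])))
s,p,r=pose()
E
```

```text
28 [330 269  31  17 250] [346.104 276.976] [544.4 -16.7 110. ] ((544.4183349609375, -14.830047607421875), (48.236175537109375, 25.767126083374023), 89.00432586669922)
32 [326 269  35  18 490] [343.26938776 277.30204082] [544.  -12.1 110. ] ((543.8280639648438, -11.13151741027832), (26.624107360839844, 54.60778045654297), 1.2559003829956055)
36 [326 269  35  18 557] [342.86175943 277.36804309] [543.9 -11.4 110. ] ((543.7695922851562, -11.093530654907227), (26.697481155395508, 54.594417572021484), 1.4537744522094727)
[[557.2, 17.5, 110.0], [558.5, -38.8, 110.0], [530.4, -39.4, 110.0], [529.6, 16.3, 110.0]] [543.92226981 -11.10225914 110.        ]
slot dir 91.10720195186758
ring [[543.45598025 -11.33621936 109.5       ]] cover slot model th=.006 [540.61380539 -11.41144564 110.39773961]
edge dir 92.89426664179842
```

```bash
python3 - <<'E'
from plan import *
c=cap('scene'); 
im=c['color'].copy(); A=np.linspace(0,2*np.pi,73)
q=proj(c,[[540.6,-11.4,110],[543.6,-11.2,110]]).round(2); print(q)
x0,y0=q.mean(0).astype(int)-[35,28]
big=cv2.resize(im[y0:y0+56,x0:x0+70],None,fx=10,fy=10,interpolation=cv2.INTER_CUBIC)
for ctr,col in (((540.6,-11.4),(0,0,255)),((543.6,-11.2),(0,255,0))):
    for rr in (41,):
        e=proj(c,np.c_[ctr[0]+rr*np.cos(A),ctr[1]+rr*np.sin(A),np.full(73,109.5)])
        cv2.polylines(big,[((e-[x0,y0]+.5)*10).round().astype(np.int32)],True,col,1)
cv2.imwrite('pics/scene3.png',big)
E
```

```text
[[357.18 227.42]
 [355.77 227.27]]
```

View pics/scene3.png

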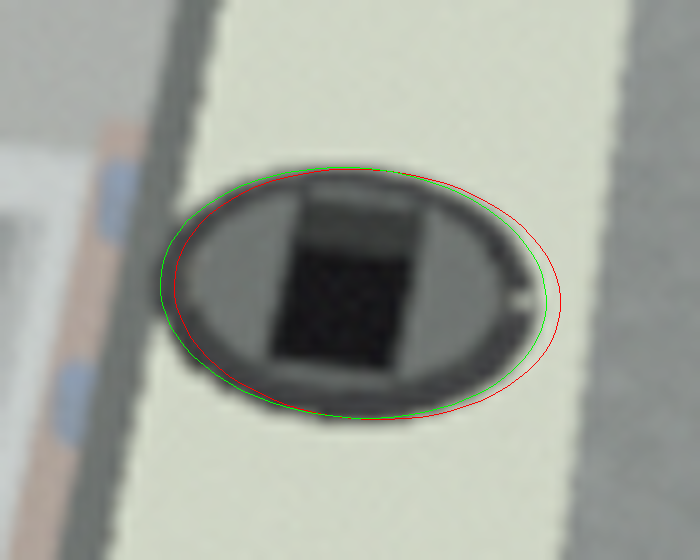

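```bash
python3 - <<'E'
from plan import *
print(row([544,-11,313],91))
E
```

```text
[ 3.61170e+01 -9.01600e+01  2.48435e+02  3.40000e-02 -2.00000e-03
 -1.00000e-03]
```

Call:
{"method": "arm_command", "body": {"commands": [[0,-90,248,0.034,-0.002,-0.001,16],[0,-90,248,0.034,-0.002,-0.001,16],[0,-90,248,0.034,-0.002,-0.001,16],[0,-90,248,0.034,-0.002,-0.001,16],[10,-90,248,0.034,-0.002,-0.001,16],[36,-90,248,0.034,-0.002,-0.001,16],[36,-90,248,0.034,-0.002,-0.001,16],[36,-90,248,0.034,-0.002,-0.001,16],[36,-90,248,0.034,-0.002,-0.001,16]]}}

```text
time: 9.85
eef_pos: [543.3, -10.6, 314.0]
tool_rot: [-23.0, 90.0, -22.0]
wrist_force: [-0.1, 0.1, 0.1]
gripper_width: 16.0
```

```bash
python3 - <<'E'
from plan import *
s,p,r=pose(); print(s['time'],p,s['joint_positions'].round(1),s['wrist_force'],s['gripper_width']); print(row([544,-11,283],91))
E
```

```text
9.85 [543.31435594 -10.61421608 313.99027245] [ -8.8  22.5 -14.7  52.8  -0.   -9.8] [-0.11844116  0.14220953  0.11616772] 15.957225967731658
[ 3.0991e+01 -3.8800e-01  6.5500e-01  0.0000e+00  1.0000e-03  0.0000e+00]
```

Call:
{"method": "arm_command", "body": {"commands": [[10,-0.4,0.7,0,0,0,16],[19,-0.4,0.7,0,0,0,16],[25,-0.4,0.7,0,0,0,16],[28,-0.4,0.7,0,0,0,16],[30,-0.4,0.7,0,0,0,16],[32,-0.4,0.7,0,0,0,16],[34,-0.4,0.7,0,0,0,16]]}}

```text
time: 10.55
eef_pos: [544.1, -11.0, 280.0]
tool_rot: [-17.6, 89.9, -16.6]
wrist_force: [0.1, -0.5, -0.1]
gripper_width: 15.9
```

Call:
{"method": "arm_command", "body": {"commands": [[1.5,0,0,0,0,0,16],[3,0,0,0,0,0,16],[4.5,0,0,0,0,0,16],[6,0,0,0,0,0,16]]}}

```text
time: 10.95
eef_pos: [544.1, -11.0, 273.9]
tool_rot: [-17.4, 89.9, -16.4]
wrist_force: [-0.0, 0.7, 0.1]
gripper_width: 16.3
```

Call:
{"method": "arm_command", "body": {"commands": [[1.5,0,0,0,0,0,16],[2.5,0,0,0,0,0,16],[2.5,0,0,0.08,0,0,16],[2.5,0,0,0.16,0,0,16],[2.5,0,0,0.24,0,0,16],[2.5,0,0,0.32,0,0,16]]}}

```text
time: 11.55
eef_pos: [543.9, -10.9, 271.2]
tool_rot: [32.4, 90.0, 14.9]
wrist_force: [-0.3, 0.8, 0.7]
gripper_width: 15.9
```

```bash
python3 - <<'E'
from plan import *
s,p,r=pose(); print(s['time'],p,s['joint_positions'].round(1),s['wrist_force'].round(2),s['wrist_torque'].round(2),s['gripper_width'])
E
```

```text
11.55 [543.86174867 -10.89343264 271.24159801] [ -8.9  25.  -17.8  47.1   0.    8.6] [-0.32  0.8   0.75] [0.2  0.19 0.07] 15.944178393486728
```

Call:
{"method": "arm_command", "body": {"commands": [[0,0,0,0.09,0,0,16],[0,0,0,0.18,0,0,16],[0,0,0,0.27,0,0,16],[0,0,0,0.36,0,0,16],[0,0,0,0.45,0,0,16],[0,0,0,0.54,0,0,16],[0,0,0,0.63,0,0,16],[0,0,0,0.72,0,0,16],[0,0,0,0.81,0,0,16],[0,0,0,0.9,0,0,16]]}}

```text
time: 12.55
eef_pos: [544.8, -11.4, 271.6]
tool_rot: [40.2, 89.8, -29.1]
wrist_force: [3.0, -4.1, -1.7]
gripper_width: 16.1
```

```bash
python3 - <<'E'
from plan import *
s,p,r=pose(); print(s['time'],p,s['joint_positions'].round(1),s['wrist_force'].round(2),s['wrist_torque'].round(2),s['gripper_width'],row([544,-11,271.2],3))
c=cap('scene'); cv2.imwrite('pics/scene4.png',cv2.resize(c['color'][130:270,290:430],None,fx=4,fy=4))
E
```

```text
12.55 [544.80280608 -11.42139571 271.61136876] [ -8.9  25.  -17.8  47.   -0.1  60.4] [ 2.98 -4.11 -1.69] [-0.83 -0.81  0.06] 16.08584356252889 [ 0.409 -0.603 -0.679  0.309  0.002 -0.002]
```

View pics/scene4.png

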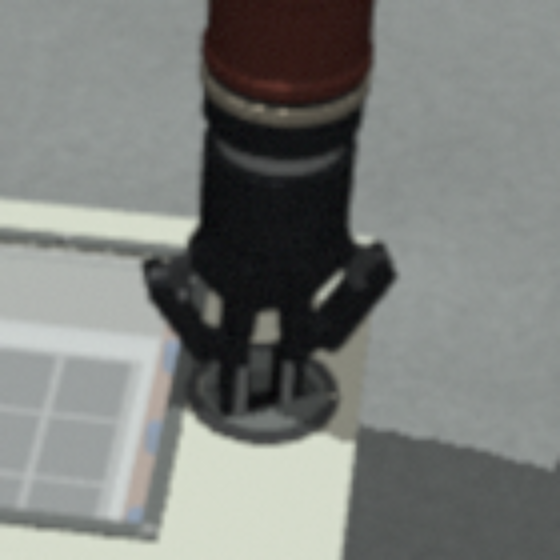

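Call:
{"method": "arm_command", "body": {"commands": [[0,0,0,0.08,0,0,16],[0,0,0,0.16,0,0,16],[0,0,0,0.24,0,0,16],[0,0,0,0.31,0,0,16],[0,0,0,0.36,0,0,16],[0,0,0,0.4,0,0,16]]}}

```text
time: 13.2
eef_pos: [545.0, -12.0, 271.0]
tool_rot: [43.6, 89.8, -49.1]
wrist_force: [3.1, -3.7, -8.6]
gripper_width: 16.0
```

```bash
python3 - <<'E'
from plan import *
s,p,r=pose(); y=r.as_matrix()[:,1]; print(s['time'],p,'jaw',np.degrees(np.arctan2(y[1],y[0])),s['wrist_force'].round(2),s['wrist_torque'].round(2),s['joint_efforts'].round(2))
E
```

```text
13.2 [544.99973985 -11.98060569 271.00153235] jaw -2.658577039829091 [ 3.08 -3.69 -8.55] [-0.89 -0.74  0.41] [  1.93 -63.19  29.05   1.7    1.19  -0.13]
```

Call:
{"method": "arm_command", "body": {"commands": [[1,0,0,0.05,0,0,16],[1,0,0,0.1,0,0,16],[1,0,0,0.1,0,0,16]]}}

```text
time: 13.5
eef_pos: [545.1, -12.1, 270.2]
tool_rot: [49.6, 89.7, -48.8]
wrist_force: [-0.5, -1.9, 2.5]
gripper_width: 16.0
```

```bash
python3 - <<'E'
from plan import *
s,p,r=pose(); y=r.as_matrix()[:,1]; print(s['time'],p,'jaw',np.degrees(np.arctan2(y[1],y[0])),s['wrist_force'].round(2),s['wrist_torque'].round(2),s['joint_efforts'].round(2))
E
```

```text
13.5 [545.12427908 -12.14148818 270.20359751] jaw -8.43430390705513 [-0.45 -1.88  2.53] [-0.23 -0.07  0.02] [  0.62 -57.92  27.83   0.12   0.36   0.75]
```

Call:
{"method": "arm_command", "body": {"commands": [[0,0,0,0.05,0,0,16],[0,0,0,0.1,0,0,16],[0,0,0,0.1,0,0,16]]}}

```text
time: 13.8
eef_pos: [545.2, -12.2, 270.3]
tool_rot: [53.4, 89.7, -50.7]
wrist_force: [-0.6, -1.2, 1.3]
gripper_width: 16.1
```

```bash
cat > st.py <<'E'
from plan import *
s,p,r=pose(); y=r.as_matrix()[:,1]; print(s['time'],p,'jaw',np.degrees(np.arctan2(y[1],y[0])),s['wrist_force'].round(2),s['wrist_torque'].round(2),s['joint_efforts'].round(2))
E
python3 st.py
```

```text
13.8 [545.16633968 -12.22259911 270.25509663] jaw -14.10871402118401 [-0.6  -1.15  1.35] [-0.34  0.07  0.36] [  0.44 -58.42  28.32  -0.1    0.47   1.1 ]
```

Call:
{"method": "arm_command", "body": {"commands": [[0,0,0,0.05,0,0,16],[0,0,0,0.1,0,0,16],[0,0,0,0.1,0,0,16]]}}

```text
time: 14.1
eef_pos: [544.8, -12.2, 270.4]
tool_rot: [46.3, 89.7, -63.4]
wrist_force: [-4.0, -2.0, 4.4]
gripper_width: 16.3
```

```bash
python3 st.py
```

```text
14.1 [544.76144324 -12.19946847 270.3671746 ] jaw -19.679464263781668 [-3.96 -2.01  4.4 ] [-0.52  0.66  1.33] [ -0.31 -56.89  29.09  -1.34   0.89   2.07]
```

Call:
{"method": "arm_command", "body": {"commands": [[0,0,0,-0.08,0,0,16],[0,0,0,-0.17,0,0,16],[0,0,0,-0.22,0,0,16],[-3,0,0,-0.22,0,0,16],[-8,0,0,-0.22,0,0,16],[-15,0,0,-0.22,0,0,16],[-30,0,0,-0.22,0,0,16],[-60,0,0,-0.22,0,0,16]]}}

```text
time: 14.9
eef_pos: [543.9, -11.8, 329.9]
tool_rot: [-3.6, 89.8, -100.7]
wrist_force: [-0.1, 0.4, 0.4]
gripper_width: 16.2
```

```bash
python3 - <<'E'
from plan import *
s,p,r=pose(); print(s['time'],s['wrist_force'].round(2), row([300,60,360],-5))
E
```

```text
14.9 [-0.08  0.42  0.43] [-3.01860e+01 -2.50894e+02 -4.09720e+01 -3.70000e-02  4.00000e-03
  0.00000e+00]
```

Call:
{"method": "arm_command", "body": {"commands": [[-30,-250,-40,0,0,0,16],[-30,-250,-40,0,0,0,16],[-30,-250,-40,0,0,0,16],[-30,-250,-40,0,0,0,16],[-30,-250,-40,0,0,0,16],[-30,-250,-40,0,0,0,16],[-30,-250,-40,0,0,0,16]]}}

```text
time: 15.6
eef_pos: [300.1, 59.2, 360.7]
tool_rot: [31.2, 89.7, -65.8]
wrist_force: [0.3, 0.6, 0.3]
gripper_width: 15.7
```

```bash
python3 - <<'E'
from plan import *
c=cap('top'); W=pts(c)
for a in ((-270,60),(-270,-60),(-240,100),(-240,-100),(-30,-140),(-30,140)):
    q=cov((*a,10),0); uu,vv=proj(c,q)[0].astype(int); print(a,(np.nanmedian(W[vv-2:vv+3,uu-2:uu+3,2])).round(1),end='; ')
a=c['color'][225:335,160:320+200]; b=c['color'][239:319,292:392]
cv2.imwrite('pics/top5.png',np.vstack([cv2.resize(b,(700,560))])); cv2.imwrite('pics/top5b.png',c['color'])
E
```

```text
(-270, 60) 105.7; (-270, -60) 105.0; (-240, 100) 105.6; (-240, -100) 105.4; (-30, -140) 104.8; (-30, 140) 104.8;
```

View pics/top5.png

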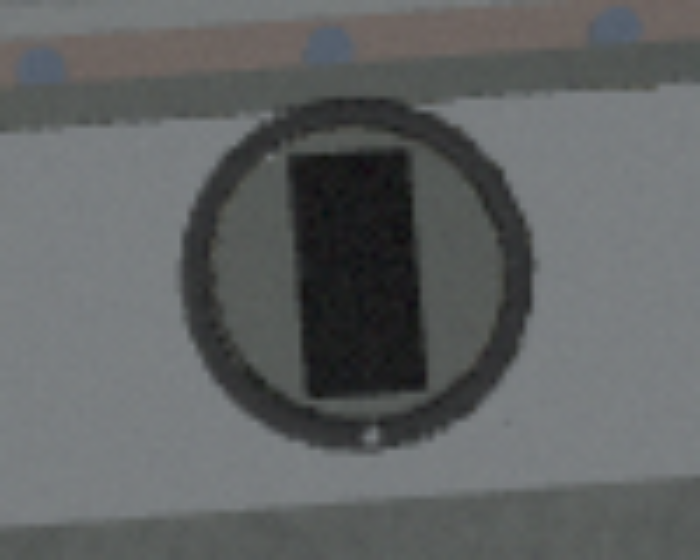

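View pics/top5b.png

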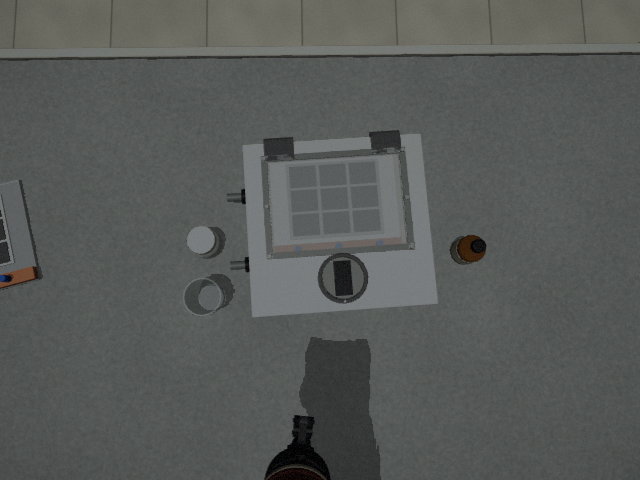

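```bash
python3 -c "
from plant import robot
print(robot.close_job())"
```

```text
the job is handed in; nothing more can be done
None
```

The cover is shut and locked, and I handed the job in at about 15.6 s on the robot clock, well under the 51 s limit.

- **Closing:** I eased the cover down with the closed fingertips along its swing arc. The force was 1–4 N on the way and about 12 N on the seal.
- **Locking:** I set the fingertips, 16 mm apart, in the slot and turned it clockwise to the stop. The torque rose to about 1.3 N m against the stop. I then turned back slightly to relieve it and lifted clear.

**Last checks:**
- In the final top picture the slot points at the white dot, square to the near edge to within about 0.5°.
- Measured near-strip heights on the cover fell by about 0.4–1.6 mm to 105.0–105.7 mm, against 105 mm nominal, so it reads as drawn home.
- The bottle, jar and beaker are in the same places in the picture as at the start.
- The robot is clear of everything.

**Disagreements:**
- My first position for the slot, from depth edges, was about 3 mm off in x. Both cameras showed this, and I used the corrected position.
- An automatic cover-angle reading while the arm blocked the view was wrong. I ignored it and went by force and position.

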